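# Set a cabinet door gap with a blade gauge

### The arm

A 7-joint arm with a two-finger parallel gripper is mounted at the origin on the work surface. World frame = base frame: x ahead of the robot, y to its left, z up, the work surface at z = 0. Lengths are in mm, angles in rad, forces in N, time in s.
With the tool pointing down it reaches from about 425 to 1025 mm from the base axis. Payload 9.4 kg.
Tool frame: the origin (TCP) lies on the centre line of the jaws, within the pads' length; the fingertips stand 14 mm ahead of it and the grasp point (between the pads) lies 5 mm behind it; z points along the fingers, y is the line along which they close (so a half turn about z gives the same grasp; the last joint's range is limited). The gripper opens to 85 mm and grips with 20 to 120 N. Pads are 22 mm wide; open, the fingers measure 114 mm over their backs; the gripper's body (76 mm by 85 mm) begins 54 mm behind the grasp point. The pads swing forward as they close: fully open they stand 13 mm farther back than shut.
Start: joints at [-1.259, 0.599, -0.003, 1.599, 0.002, 0.943, -0.08], TCP at [274.835, 670.887, 245.275] pointing down, gripper open.
Joint ranges: [-2.57, 2.57], [-0.35, 1.97], [-1.29, 1.29], [0.11, 2.56], [-1.05, 4.19], [0.11, 1.86], [-2.63, 2.63]. Speed limits (rad/s): [2.22, 2.22, 3.01, 3.01, 3.14, 3.14, 3.14].

### API

Orientations are given as a 3x3 rotation matrix whose columns are the frame's x, y, z axes.
In Python, from station import get_obs, optics, manip gives the robot as it stands. The module is installed in compiled form; this text tells all that it offers.
- The arm moves only by the tool servo_tool, never from a script. Its argument "moves" is a list of rows, each a list of 3 entries, a list of its own where there are three numbers: the opening, from -1 (shut) to 1 (fully open), then the shift along the tool's x, y, z in cm, then the turn about the tool's z in degrees. A call has 1 to 12 rows; each row is the pose to reach, as a shift and turn from the pose commanded when the call began, along the tool's axes at that moment; what a row does not reach only later rows make up. A row lasts 1/8 s, in which the tool goes at most 62.5 mm and 10.7 degrees, less where a joint would pass 70% of its speed; a pose out of reach is approached as far as the arm can. A call with a gripper value outside its range is refused whole. The fingers move at their own pace and stop on an object; "newtons" is the grip in N (left out, the last holds). Time passes only in rows, so rows that repeat a pose let the fingers close. It gives the time, the measured TCP pose, the force, the opening and the grip force at its end, in the units of the state.
- get_obs(): the state, without advancing time (a new reading comes with each control period).
- optics.read_camera(name): name is "scene" or "top"; returns the picture (384x512x3 uint8, red, green, blue); there is no depth.
- optics.calibration(name): a dict with "fx", "fy", "cx", "cy" (pixels), "position" and "orientation" of the camera in the world. Camera axes: x right, y up, looking along -z (the intrinsics and any distortion apply to the point x, -y, -z); pixel columns grow to the right and rows downward; lengths in mm; the calibration is good to about 2 mm. A picture is of the moment at which its call begins. calibration takes no time and is no camera call.
- manip.job_done(): hands the job in; it is judged then, once.
The state is a dict: "time_s": time; "q": joint angles; "qd": joint speeds; "joint_efforts": joint torques, N m; "tcp_pos": TCP position; "tcp_rot": TCP orientation; "ft_force": force on the tool from outside, world axes, zero at the start; "ft_torque": the same for the moment, N m; "finger_gap": finger opening in mm; "grasp_force": force on a finger pad.
Only numpy, scipy, OpenCV 4.12 (cv2) and the standard library are available. Lean on these libraries where they do the work, as an engineer would, in place of code of your own. Each camera call takes 0.05 s, during which the arm holds its last target. There are 200 camera calls.

### The job

Set the gap between the two doors of the little cream-doored cabinet that lies on its back. Take the blue gauge from its rack and put its blade down into the gap, centred on the red tape mark, all the way until its shoulder sits flat on the doors, then slide the loose door (the one with the knob) up until the blade is snugly held between both doors. Let go and leave the gauge standing there; leave the other two gauges in the rack.

Things in the scene. Friction and masses are not known exactly. Their poses are not given: they have to be found in the camera images.
- cabinet: small wooden cabinet with cream doors lying on its back, 300 (x) x 280 x 100 mm high, fixed. Doors face up, top faces 100 mm above the table, 20 mm thick, hollow below for 68 mm. Origin: on the table under the inner edge of the fixed door, half way along. x runs along the gap between the doors; fixed door at y 0 to +130 mm, loose door on the -y side; gap from y = 0 to y = -(joint loose_door)
- loose_door (a joint): width of the gap between the doors in m (0 = doors touching, at most 0.022). The loose door, 300 x 130 x 20 mm, slides along the cabinet's y, stiffly (about 4 N), and stays where it is left; moving it to the cabinet's +y narrows the gap
- knob (a point): centre of the black knob on the loose door: upright cylinder 28 mm across and 20 mm high on a thinner 12 mm neck; this point is 22 mm above the door's top face, knob top 10 mm above it; 115 mm from mid-cabinet towards its -x end, 28 mm from the door's inner edge
- tape_mark: strip of red tape on top of the fixed door, 18 mm (x, along the gap) x 36 mm, running in y from the door's inner edge. Origin: on the door's top face exactly at its inner edge, at mid-width of the tape; axes parallel to the cabinet's
- gauge_blue: blue gauge standing in a rack slot: flat steel blade 6 mm thick (y), 36 mm wide (x), reaching 32 mm down from the shoulder, last 6 mm thinner; blue shoulder plate 52 (x) x 36 (y) x 8 mm; above it an upright flat handle 40 (x) x 12 (y) mm, its top 60 mm above the shoulder's underside. Origin: centre of the shoulder's underside; z up
- gauge_orange: orange gauge: same gauge but an orange handle and a 4 mm blade; one of the other two in the rack, to be left there. Origin and axes as for the blue one
- gauge_green: green gauge: same gauge but a green handle and a 8 mm blade; one of the other two in the rack, to be left there. Origin and axes as for the blue one
- rack: light wooden block 240 (x) x 70 (y) x 45 mm high, fixed, with three through slots 43 x 13 mm in a row 75 mm apart along its x, one gauge in each, shoulders resting on its top; which gauge is where varies. Origin: centre of its underside
Not all that is in view belongs to the job. Several things have the shape of the gauge_blue; the one meant has the colours described above.

How it is judged (in metres and radians):
On the way:
1. the blue gauge sits in the still open gap next to the tape mark, its shoulder down on the doors (x of gauge_blue in the frame of tape_mark between -0.012 and 0.012 m and y of gauge_blue in the frame of tape_mark between -0.02 and 0.002 m and z of gauge_blue in the frame of tape_mark between -0.003 and 0.003 m and angle between gauge_blue's own z axis and vertical below 0.08 rad and value of joint loose_door above 0.009 m), for 0.2 s.
At the end, for the whole second after the job is handed in: the blue gauge stands upright (within 0.08 rad) and at rest in the gap, within 12 mm of the tape mark's middle along the gap, its shoulder within 3 mm of the doors' top faces, and the gap has been closed onto the 6 mm blade (gap under 7.6 mm) (x of gauge_blue in the frame of tape_mark between -0.012 and 0.012 m and y of gauge_blue in the frame of tape_mark between -0.02 and 0.002 m and z of gauge_blue in the frame of tape_mark between -0.003 and 0.003 m and angle between gauge_blue's own z axis and vertical below 0.08 rad and value of joint loose_door between 0.0045 and 0.0076 m and linear speed of gauge_blue below 0.02 m/s); the robot touches nothing.
It fails at once if orange gauge moved by more than 20 mm (distance of gauge_orange from where it was at the start of the episode above 0.02 m).
It fails at once if green gauge moved by more than 20 mm (distance of gauge_green from where it was at the start of the episode above 0.02 m).
It also fails if it takes over 51 s, if anything falls off the work surface, if the arm or the gripper's body presses on something with over 40 N, if the wrist force passes 120 N, or if a joint passes its speed limit or range.

## Working session

There is one attempt and no reset: what is moved stays moved. The work goes in short steps, Python scripts to look and compute and a tool call to move; the robot and the scene stay as the last step left them, time stands still between calls to the robot, and variables do not carry over. Pictures are saved under pics/ and viewed, at most 10 in all, crops included, and the job is handed in when it is done.

Besides the shell and the picture viewer there is one more tool, called after ">>>" as a command line: name --argument value ..., lists and objects as JSON in quotes. servo_tool: Moves the arm, as the interface text tells. Its arguments: {"type":"object","properties":{"moves":{"type":"array","items":{"type":"array"}},"newtons":{"type":"number"}},"required":["moves"]}

```bash
mkdir -p pics
python3 - <<'E'
from station import get_obs, optics
import cv2
o=get_obs(); print({k:o[k] for k in('time_s','tcp_pos','tcp_rot','finger_gap','ft_force')})
for n in('scene','top'):
    c=optics.calibration(n); print(n,c)
    cv2.imwrite(f'pics/{n}0.png',cv2.cvtColor(optics.read_camera(n),cv2.COLOR_RGB2BGR))
E
```

```text
{'time_s': 0.0, 'tcp_pos': array([274.64676874, 670.47225553, 244.41257304]), 'tcp_rot': array([[-9.25404906e-01,  3.78979599e-01, -4.72329009e-04],
       [ 3.78979872e-01,  9.25403715e-01, -1.49044189e-03],
       [-1.27752051e-04, -1.55826543e-03, -9.99998778e-01]]), 'finger_gap': 85.19258995168867, 'ft_force': array([ 0.23726607,  0.25881989, -0.62197946])}
scene {'fx': 439.86391839886534, 'fy': 439.86391839886534, 'cx': 253.1572819082244, 'cy': 193.04392438277821, 'position': array([1049.01964197, -231.68990983,  913.4002973 ]), 'orientation': array([[ 0.54139156, -0.65269464,  0.52998573],
       [ 0.8406191 ,  0.40824403, -0.35594429],
       [ 0.01595942,  0.63822137,  0.76968746]])}
top {'fx': 434.9591705631232, 'fy': 434.9591705631232, 'cx': 253.1185074447709, 'cy': 195.38296187285118, 'position': array([454.89680984, 107.98232442, 946.11941654]), 'orientation': array([[-0.01534392,  0.99979095, -0.01351377],
       [-0.99988121, -0.01536223, -0.00125164],
       [-0.00145898,  0.01349296,  0.9999079 ]])}
```

View pics/scene0.png

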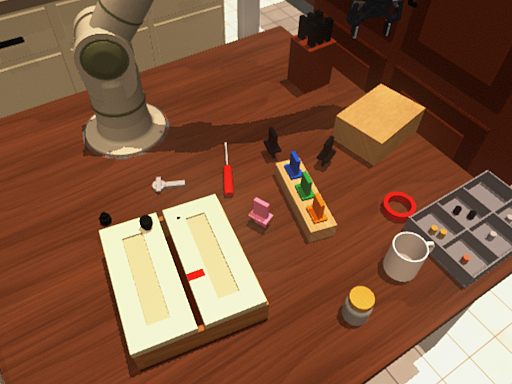

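View pics/top0.png

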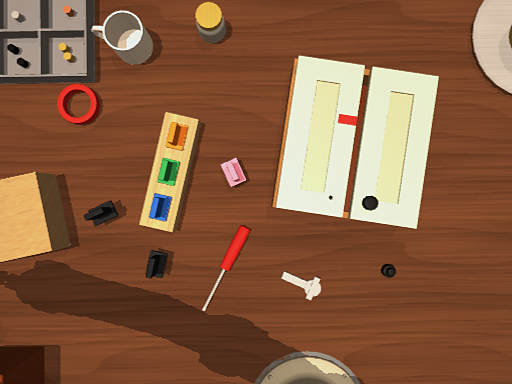

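The pictures show the cabinet (top view gap from (368,70) to (348,217), tape at (347,120), knob at (370,203)) and the rack with gauges orange (177,135), green (168,172) and blue (160,207). The gauge-shaped candidates in the top view are black (102,212), black (157,264), pink (233,172), and those three. Only the one at (160,207) is blue and in the rack. I'll confirm it in a crop and measure.

```bash
cat > h.py <<'E'
import numpy as np, cv2
from station import get_obs, optics
def load(n,tag):
    im=optics.read_camera(n) ; cv2.imwrite(f'pics/{n}{tag}.png',cv2.cvtColor(im,cv2.COLOR_RGB2BGR)); return im
def ray(n,p):
    c=optics.calibration(n); d=np.array([(p[0]-c['cx'])/c['fx'],-(p[1]-c['cy'])/c['fy'],-1.])
    return np.array(c['position']),np.array(c['orientation'])@d
def onz(n,p,z):
    o,d=ray(n,p); return o+d*(z-o[2])/d[2]
def tri(ps,pt):
    (a,u),(b,v)=ray('scene',ps),ray('top',pt)
    s=np.linalg.lstsq(np.c_[u,-v],b-a,rcond=None)[0]
    P,Q=a+u*s[0],b+v*s[1]; return (P+Q)/2,np.linalg.norm(P-Q)
def mask(im,lo,hi):
    return cv2.inRange(cv2.cvtColor(im,cv2.COLOR_RGB2HSV),lo,hi)
def blobs(m,amin=30):
    n,l,s,c=cv2.connectedComponentsWithStats(m)
    return [(s[i].tolist(),c[i].round(1).tolist()) for i in range(1,n) if s[i,4]>amin]
E
python3 - <<'E'
from h import *
I={n:cv2.cvtColor(cv2.imread(f'pics/{n}0.png'),cv2.COLOR_BGR2RGB) for n in('scene','top')}
for n in I:
    print(n,'blue',blobs(mask(I[n],(105,120,60),(125,255,255))))
    r=cv2.bitwise_or(mask(I[n],(0,200,150),(4,255,255)),mask(I[n],(176,200,150),(180,255,255)))
    print(n,'red',blobs(r))
    m=mask(I[n],(20,5,170),(60,75,255)); print(n,'cream',blobs(m,800))
    for b in blobs(m,800):
        pass
A=cv2.resize(I['scene'][140:250,250:350],(400,440),interpolation=cv2.INTER_CUBIC)
B=cv2.resize(I['top'][180:240,130:190],(400,400),interpolation=cv2.INTER_CUBIC)
C=np.zeros((440,800,3),np.uint8); C[:,:400]=A; C[:400,400:]=B
cv2.imwrite('pics/crop1.png',C[:,:,::-1])
A=cv2.resize(I['scene'][185:365,90:275],(400,389),interpolation=cv2.INTER_CUBIC)
B=cv2.resize(I['top'][45:235,260:450],(400,400),interpolation=cv2.INTER_CUBIC)
C=np.zeros((440,800,3),np.uint8); C[:389,:400]=A; C[:400,400:]=B
cv2.imwrite('pics/crop2.png',C[:,:,::-1])
E
```

```text
scene blue [([285, 151, 17, 28, 240], [293.5, 166.3])]
scene red [([224, 165, 10, 29, 244], [228.0, 179.3]), ([383, 191, 33, 27, 342], [399.1, 204.1]), ([187, 269, 18, 12, 111], [195.0, 274.4])]
scene cream [([163, 194, 104, 131, 5402], [213.1, 259.9]), ([99, 213, 99, 142, 6078], [145.8, 286.8]), ([405, 274, 107, 110, 6407], [473.7, 344.2])]
top blue [([149, 193, 22, 28, 404], [159.8, 206.7])]
top red [([57, 84, 40, 39, 594], [76.6, 103.0]), ([338, 114, 20, 11, 147], [347.5, 119.1]), ([220, 226, 30, 45, 499], [234.5, 247.6])]
top cream [([276, 56, 89, 161, 10058], [319.5, 136.7]), ([350, 67, 89, 162, 9984], [394.4, 146.4])]
```

View pics/crop1.png

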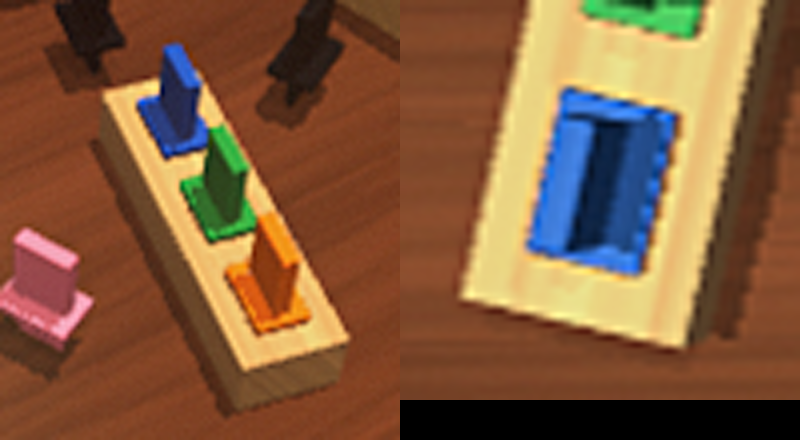

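View pics/crop2.png

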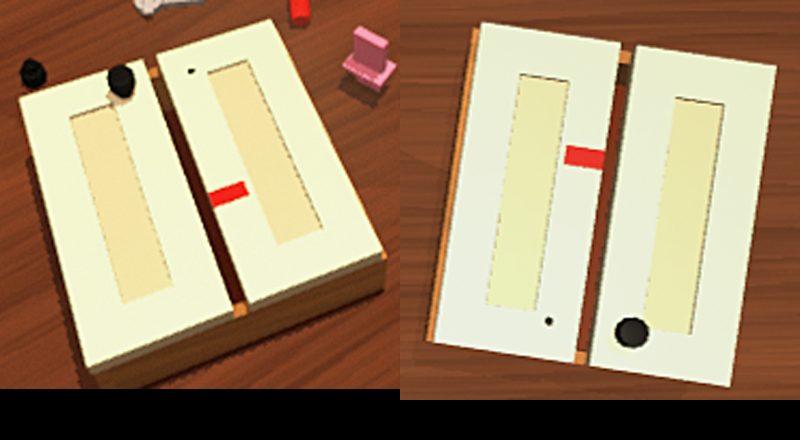

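The crop confirms it: the blue gauge is in the end slot near the robot. Its handle top centre is at about top (154.9,207.6) and scene (295.2,155.0). The knob is at about top (370,203), and the gap is open. Next I'll compute metric positions.

Run:
```python
from h import *
I={n:cv2.cvtColor(cv2.imread(f'pics/{n}0.png'),cv2.COLOR_BGR2RGB) for n in('scene','top')}
np.set_printoptions(precision=1,suppress=True)
def rect(n,m,z,tag):
    c=max(cv2.findContours(m,cv2.RETR_EXTERNAL,cv2.CHAIN_APPROX_NONE)[0],key=cv2.contourArea)
    P=np.array([onz(n,p[0],z)[:2] for p in c],np.float32); r=cv2.minAreaRect(P)
    B=cv2.boxPoints(r); L=[B[1]-B[0],B[2]-B[1]]; e=max(L,key=np.linalg.norm)
    if e[0]<0:e=-e
    print(tag,n,'c',np.array(r[0]),'size',np.array(r[1]),'yaw',np.degrees(np.arctan2(e[1],e[0])))
for n in I:
    m=mask(I[n],(20,5,170),(60,75,255))
    N,l,s,_=cv2.connectedComponentsWithStats(m)
    ids=[i for i in range(1,N) if s[i,4]>4000 and s[i,0]<350+(n=='top')*50 and s[i,0]<400]
    for i in ids: rect(n,(l==i).astype(np.uint8)*255,100,'door')
    r=cv2.bitwise_or(mask(I[n],(0,200,150),(4,255,255)),mask(I[n],(176,200,150),(180,255,255)))
    N,l,s,_=cv2.connectedComponentsWithStats(r); 
    i=min((i for i in range(1,N) if s[i,4]>80),key=lambda i:s[i,4]); rect(n,(l==i).astype(np.uint8)*255,100,'tape')
    rect(n,mask(I[n],(105,120,60),(125,255,255)),53,'blue')
    # rack: tan wood, near the gauges
    m=mask(I[n],(15,60,140),(28,170,255)); x,y,w,h=(130,100,80,140) if n=='top' else (270,145,75,105)
    q=np.zeros_like(m); q[y:y+h,x:x+w]=m[y:y+h,x:x+w]; rect(n,q,45,'rack')
    k=mask(I[n],(0,0,0),(180,255,45)); 
    print('black',[b for b in blobs(k,60) if (330<b[1][0]<400 and n=='top') or (90<b[1][0]<170 and n=='scene')])
print('tape tri',tri((195,274.4),(347.5,119.1)))
print('handle tri',tri((295.2,155.),(154.9,207.6)))
print('handle onz top',onz('top',(154.9,207.6),105),onz('scene',(295.2,155),105))
# knob top
print('door corner far fixed (+x,+y)/(+x,-y)',tri((90+382*.4625,185+253*.4625),(260+(480-400)*.475,45+23*.475)))
```

```text
door scene c [578.6 -23.6] size [129.9 301.1] yaw -9.463902
door scene c [ 554.7 -166.6] size [130.5 301.1] yaw -9.541301
tape scene c [609.3 -76.7] size [34.7 15.5] yaw 80.557014
blue scene c [427.2 309.8] size [41.  99.6] yaw -29.694601
rack scene c [517.6 283.2] size [ 71.9 243. ] yaw -13.767193
black [([99, 212, 12, 14, 120], [104.7, 219.0]), ([140, 215, 12, 15, 143], [145.6, 222.0])]
door top c [580.2 -23.2] size [131.1 300.2] yaw -9.463088
door top c [ 556.3 -166.9] size [131.2 300.3] yaw -9.475992
tape top c [612.1 -77.3] size [35.5 16. ] yaw 81.48847
blue top c [446.6 301.2] size [34.8 50.6] yaw -13.864341
rack top c [519.1 284.1] size [ 72.  240.7] yaw -13.851194
black [([362, 196, 16, 14, 115], [370.3, 201.9]), ([381, 264, 15, 13, 127], [388.0, 270.1])]
tape tri (array([611.4, -77. , 103. ]), np.float64(1.0983060719748594))
handle tri (array([446. , 299. , 109.8]), np.float64(1.7586776260766777))
handle onz top [445.6 299.3 105. ] [442.8 303.  105. ]
door corner far fixed (+x,+y)/(+x,-y) (array([738.9,  16.3,  95.1]), np.float64(0.7845118726746201))
```

>>> servo_tool --moves '[[0.2,[-4.3,-4.0,0],-1.2],[0.2,[-8.6,-8.0,0],-2.4],[0.2,[-12.9,-12.0,0],-3.6],[0.2,[-17.2,-16.0,0],-4.8],[0.2,[-21.5,-20.0,1.5],-6],[0.2,[-25.8,-24.0,4],-7.3],[0.2,[-29.85,-27.7,7.0],-8.5],[0.2,[-29.85,-27.7,8.0],-8.5],[0.2,[-29.85,-27.7,8.0],-8.5]]' --newtons 40

```text
time_s: 1.23
tcp_pos: [445.8, 301.4, 164.6]
tcp_rot: [[-0.971, 0.239, -0.001], [0.239, 0.971, -0.001], [0.001, -0.001, -1.0]]
ft_force: [-0.4, 0.6, -0.2]
finger_gap: 51.4
grasp_force: 0.0
```

>>> servo_tool --moves '[[0.2,[0,0,3],0],[0.2,[0,0,6],0],[0.2,[0,0,7.9],0],[0.2,[0,0,7.9],0],[-1,[0,0,7.9],0],[-1,[0,0,7.9],0],[-1,[0,0,7.9],0],[-1,[0,0,7.9],0],[-1,[0,0,7.9],0],[-1,[0,0,7.9],0]]' --newtons 40

```text
time_s: 2.48
tcp_pos: [446.4, 301.9, 87.2]
tcp_rot: [[-0.971, 0.238, 0.001], [0.238, 0.971, 0.001], [-0.001, 0.001, -1.0]]
ft_force: [-1.9, 0.1, 7.5]
finger_gap: 11.2
grasp_force: 45.5
```

>>> servo_tool --moves '[[-1,[0,0,-2],0],[-1,[0,0,-6],0],[-1,[0,0,-11],0],[-1,[0,0,-13],0],[-1,[0,0,-13],0]]'

```text
time_s: 3.1
tcp_pos: [446.7, 301.7, 218.1]
tcp_rot: [[-0.971, 0.238, 0.003], [0.238, 0.971, 0.002], [-0.002, 0.003, -1.0]]
ft_force: [-0.6, 0.2, -0.8]
finger_gap: 11.6
grasp_force: 44.4
```

>>> servo_tool --moves '[[-1,[-2,-2.8,0],-0.5],[-1,[-5,-7,0],-1],[-1,[-8,-11.2,0],-1.6],[-1,[-11,-15.4,0],-2.2],[-1,[-14,-19.6,0],-2.7],[-1,[-17,-23.8,0],-3.2],[-1,[-20,-28,0],-3.8],[-1,[-23,-32.2,0],-4.3],[-1,[-25.2,-35.3,0],-4.3],[-1,[-25.2,-35.3,0],-4.3],[-1,[-25.2,-35.3,0],-4.3]]'

```text
time_s: 4.47
tcp_pos: [606.0, -100.7, 215.0]
tcp_rot: [[-0.986, 0.164, -0.002], [0.164, 0.986, 0.001], [0.002, 0.0, -1.0]]
ft_force: [0.2, 0.8, -1.3]
finger_gap: 11.3
grasp_force: 44.4
```

Run:
```python
from h import *
I={n:load(n,'1') for n in('scene','top')}
A=cv2.resize(I['scene'][120:320,90:290],(400,400),interpolation=cv2.INTER_CUBIC)
B=cv2.resize(I['top'][50:190,290:430],(400,400),interpolation=cv2.INTER_CUBIC)
cv2.imwrite('pics/crop3.png',np.hstack([A,B])[:,:,::-1])
for n in I: print(n,'blue',blobs(mask(I[n],(105,120,60),(125,255,255))))
```

```text
scene blue [([170, 235, 22, 38, 416], [179.6, 257.0])]
top blue [([358, 110, 24, 20, 309], [369.1, 120.2])]
```

View pics/crop3.png

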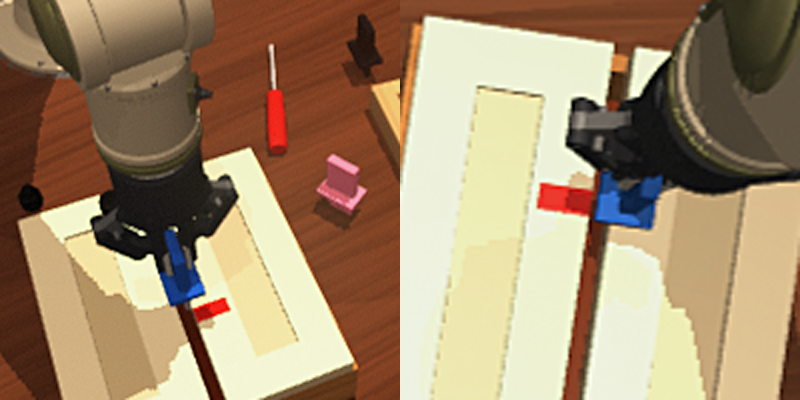

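The blue gauge is held upright, with its shoulder's near edge at top px (359,127)-(379,130). The gap and tape are clear below. I'll check where the gauge sits relative to the TCP.

Run:
```python
from h import *
im=cv2.cvtColor(cv2.imread('pics/top1.png'),cv2.COLOR_BGR2RGB); m=mask(im,(105,120,40),(125,255,255))
c=max(cv2.findContours(m,0,1)[0],key=cv2.contourArea)
for z in(173,181):
    P=np.array([onz('top',p[0],z)[:2] for p in c]); R=np.array([[.986,-.165],[.165,.986]])
    d=(P-[606.0,-100.7])@R.T; print(z,'gauge-frame x range',d[:,0].min(),d[:,0].max(),'y',d[:,1].min(),d[:,1].max())
sc=cv2.cvtColor(cv2.imread('pics/scene1.png'),cv2.COLOR_BGR2RGB); m=mask(sc,(105,120,40),(125,255,255))
c=max(cv2.findContours(m,0,1)[0],key=cv2.contourArea)
for z in(173,181):
    d=(np.array([onz('scene',p[0],z)[:2] for p in c])-[606.0,-100.7])@R.T; print(z,d.min(0),d.max(0))
```

```text
173 gauge-frame x range -24.65268869236146 9.459300912875351 y -19.930508824471566 17.93513427259784
181 gauge-frame x range -26.295567005182054 7.463442308779264 y -17.853114310439572 19.620706852922236
173 [-62.45271902 -16.95645024] [23.4988507  17.58392479]
181 [-56.8245914 -17.3789391] [28.19827454 16.78822835]
```

>>> servo_tool --moves '[[-1,[-0.1,-0.1,1],0],[-1,[-0.1,-0.1,2.5],0],[-1,[-0.1,-0.1,3.5],0],[-1,[-0.1,-0.1,4.2],0],[-1,[-0.1,-0.1,4.9],0],[-1,[-0.1,-0.1,5.5],0],[-1,[-0.1,-0.1,5.5],0]]'

```text
time_s: 5.45
tcp_pos: [607.4, -102.6, 160.9]
tcp_rot: [[-0.986, 0.165, -0.001], [0.165, 0.986, 0.0], [0.001, -0.0, -1.0]]
ft_force: [0.4, -0.5, -0.9]
finger_gap: 11.3
grasp_force: 44.4
```

>>> servo_tool --moves '[[-1,[0,0,0.6],0],[-1,[0,0,1.2],0],[-1,[0,0,1.6],0],[-1,[0,0,1.75],0],[-1,[0,0,1.85],0],[-1,[0,0,1.85],0]]'

```text
time_s: 6.2
tcp_pos: [607.6, -102.6, 142.8]
tcp_rot: [[-0.986, 0.165, 0.0], [0.165, 0.986, -0.0], [-0.0, 0.0, -1.0]]
ft_force: [0.4, -0.8, -0.4]
finger_gap: 11.2
grasp_force: 44.4
```

>>> servo_tool --moves '[[-1,[0,0,0.1],0],[-1,[0,0,0.15],0],[-1,[0,0,0.2],0],[-1,[0,0,0.2],0]]'

```text
time_s: 6.7
tcp_pos: [607.7, -102.7, 142.2]
tcp_rot: [[-0.986, 0.165, 0.001], [0.165, 0.986, -0.0], [-0.001, -0.0, -1.0]]
ft_force: [-4.1, -0.5, 13.2]
finger_gap: 11.3
grasp_force: 46.5
```

Contact is at the expected height, so I'll release and lift.

>>> servo_tool --moves '[[-0.3,[0,0,0],0],[-0.3,[0,0,0],0],[-0.2,[0,0,0],0],[-0.2,[0,0,0],0],[0,[0,0,-1],0],[0,[0,0,-4],0],[0,[0,0,-8],0],[0,[0,0,-8],0]]'

```text
time_s: 7.7
tcp_pos: [609.3, -102.8, 224.5]
tcp_rot: [[-0.986, 0.165, 0.006], [0.165, 0.986, -0.001], [-0.006, 0.0, -1.0]]
ft_force: [0.1, 0.0, -1.3]
finger_gap: 43.0
grasp_force: 0.0
```

>>> servo_tool --moves '[[0.5,[4,-0.9,0],0],[0.5,[8,-1.8,0],0],[0.5,[12,-2.7,0],0],[0.5,[15.7,-3.5,2],0],[0.5,[15.7,-3.5,4.5],0],[0.5,[15.7,-3.5,4.5],0],[0.5,[15.7,-3.5,4.5],0]]'

```text
time_s: 8.57
tcp_pos: [447.6, -111.3, 176.2]
tcp_rot: [[-0.986, 0.164, 0.0], [0.164, 0.986, -0.0], [-0.0, 0.0, -1.0]]
ft_force: [-0.8, 1.2, 0.3]
finger_gap: 64.4
grasp_force: 0.0
```

Run:
```python
from h import *
I={n:load(n,'2') for n in('scene','top')}
A=cv2.resize(I['scene'][120:320,90:290],(400,400),interpolation=cv2.INTER_CUBIC)
B=cv2.resize(I['top'][50:230,290:470],(400,400),interpolation=cv2.INTER_CUBIC)
cv2.imwrite('pics/crop4.png',np.hstack([A,B])[:,:,::-1])
print('knob',tri((145.6,222.0),(370.3,201.9)))
```

```text
knob (array([ 450.21390058, -112.1083457 ,  124.76316449]), np.float64(0.3612159813299376))
```

View pics/crop4.png

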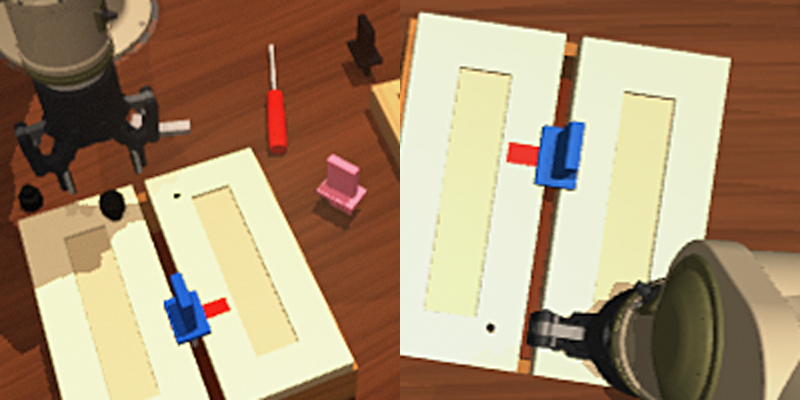

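The gauge stands seated in the gap beside the tape (crop (190,310) / (558,158)). The knob triangulates to (450,-112,125), which matches. Next I'll grasp the knob.

>>> servo_tool --moves '[[0.5,[-0.2,0,2],0],[0.5,[-0.2,0,4],0],[0.5,[-0.2,0,5.3],0],[0.5,[-0.2,0,5.3],0],[-0.6,[-0.2,0,5.3],0],[-0.6,[-0.2,0,5.3],0],[-0.6,[-0.2,0,5.3],0],[-0.6,[-0.2,0,5.3],0],[-0.6,[-0.2,0,5.3],0],[-0.6,[-0.2,0,5.3],0]]' --newtons 30

```text
time_s: 9.93
tcp_pos: [449.2, -111.7, 123.5]
tcp_rot: [[-0.986, 0.165, 0.001], [0.165, 0.986, -0.0], [-0.001, -0.0, -1.0]]
ft_force: [-2.2, -0.1, 6.1]
finger_gap: 26.9
grasp_force: 29.2
```

>>> servo_tool --moves '[[-0.6,[0,0.2,0],0],[-0.6,[0,0.4,0],0],[-0.6,[0,0.6,0],0],[-0.6,[0,0.7,0],0],[-0.6,[0,0.7,0],0]]'

```text
time_s: 10.55
tcp_pos: [450.3, -105.5, 123.5]
tcp_rot: [[-0.986, 0.165, 0.001], [0.165, 0.986, -0.001], [-0.001, -0.001, -1.0]]
ft_force: [0.1, -2.7, 6.0]
finger_gap: 26.9
grasp_force: 29.2
```

>>> servo_tool --moves '[[-0.6,[0,0.1,0],0],[-0.6,[0,0.1,0],0],[-0.6,[0,0.15,0],0],[-0.6,[0,0.15,0],0]]'

```text
time_s: 11.05
tcp_pos: [450.5, -104.1, 123.5]
tcp_rot: [[-0.986, 0.166, 0.001], [0.166, 0.986, -0.001], [-0.001, -0.001, -1.0]]
ft_force: [-0.5, -3.3, 6.5]
finger_gap: 26.7
grasp_force: 29.2
```

>>> servo_tool --moves '[[-0.6,[0,0.1,0],0],[-0.6,[0,0.1,0],0],[-0.6,[0,0.1,0],0]]'

```text
time_s: 11.42
tcp_pos: [450.7, -103.1, 123.5]
tcp_rot: [[-0.986, 0.166, 0.001], [0.166, 0.986, -0.001], [-0.001, -0.001, -1.0]]
ft_force: [-0.4, -3.5, 5.4]
finger_gap: 26.9
grasp_force: 29.2
```

>>> servo_tool --moves '[[-0.6,[0,0.05,0],0],[-0.6,[0,0.1,0],0],[-0.6,[0,0.1,0],0]]'

```text
time_s: 11.8
tcp_pos: [450.8, -102.4, 123.5]
tcp_rot: [[-0.986, 0.166, 0.001], [0.166, 0.986, -0.001], [-0.001, -0.001, -1.0]]
ft_force: [-0.4, -4.9, 5.3]
finger_gap: 26.8
grasp_force: 29.2
```

>>> servo_tool --moves '[[-0.6,[0,0.05,0],0],[-0.6,[0,0.1,0],0],[-0.6,[0,0.1,0],0]]'

```text
time_s: 12.18
tcp_pos: [450.8, -102.4, 123.5]
tcp_rot: [[-0.986, 0.167, 0.001], [0.167, 0.986, -0.002], [-0.001, -0.002, -1.0]]
ft_force: [-1.5, -10.0, 5.3]
finger_gap: 26.7
grasp_force: 29.3
```

Travel stopped after 9.4 mm with the force rising, so the blade is clamped. Releasing.

>>> servo_tool --moves '[[0.3,[0,0,0],0],[0.4,[0,0,0],0],[0.4,[0,0,0],0],[0.4,[0,0,0],0],[0.4,[0,0,-2],0],[0.4,[0,0,-6],0],[0.4,[0,0,-10],0],[0.4,[1,-3,-13],0],[0.4,[1,-3,-13],0]]'

```text
time_s: 13.3
tcp_pos: [435.9, -129.9, 254.7]
tcp_rot: [[-0.986, 0.168, 0.004], [0.168, 0.986, -0.001], [-0.004, -0.001, -1.0]]
ft_force: [-0.3, 0.7, -0.6]
finger_gap: 59.5
grasp_force: 0.0
```

Run:
```python
from h import *
I={n:load(n,'3') for n in('scene','top')}
A=cv2.resize(I['scene'][180:330,90:240],(400,400),interpolation=cv2.INTER_CUBIC)
B=cv2.resize(I['top'][50:230,290:470],(400,400),interpolation=cv2.INTER_CUBIC)
cv2.imwrite('pics/crop5.png',np.hstack([A,B])[:,:,::-1])
m=mask(I['top'],(105,120,40),(125,255,255)); c=max(cv2.findContours(m,0,1)[0],key=cv2.contourArea)
R=np.array([[.986,-.165],[.165,.986]])
d=(np.array([onz('top',p[0],108)[:2] for p in c])-[568.8,-87.5])@R.T; print('cab frame',d.min(0),d.max(0))
```

```text
cab frame [ 14.9204734  -19.23969696] [73.90027255 15.66987384]
```

View pics/crop5.png

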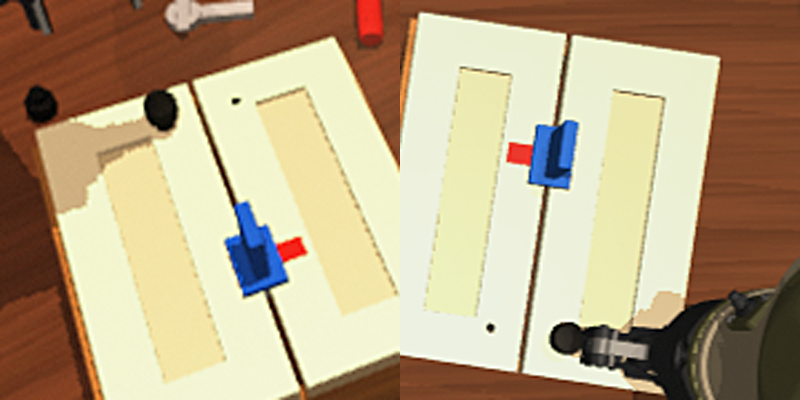

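The gauge stands upright in the narrow gap next to the tape (crop (257,255) / (552,157)), and the gripper is clear of everything.

```bash
python3 -c "
from station import manip
print(manip.job_done())"
```

```text
the job is handed in; nothing more can be done
None
```

The job is handed in: the blue gauge stands upright in the gap about 1 mm from the tape's middle, the loose door is closed onto its blade (gap about 6 mm by my measurement), and the other two gauges were not touched; the judge's result was not shown.

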